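Lay two breakfast boards on the kitchen island

ROBOT

A 6-joint arm with a two-finger parallel gripper is mounted at the origin on the work surface. World frame = base frame: x ahead of the robot, y to its left, z up, the work surface at z = 0. Lengths are in m, angles in degrees, forces in N, time in s.
With the tool pointing down it reaches from about 0.275 to 0.825 m from the base axis. Payload 5.2 kg.
Tool frame: the origin (TCP) lies between the finger pads; the fingertips stand 14 mm ahead of it and the grasp point (between the pads) lies 5 mm behind it; z points along the fingers, y is the line along which they close (so a half turn about z gives the same grasp; the last joint's range is limited). The gripper opens to 93 mm and grips with 3 to 60 N. Pads are 15 mm wide; open, the fingers measure 128 mm over their backs; the gripper's body (75 mm by 188 mm) begins 65 mm behind the grasp point.
Start: joints at [61.49, 14.817, 87.949, -0, 77.235, -11.62], TCP at [0.16, 0.526, 0.233] pointing down, gripper open.
Joint ranges: [-179.93, 179.93], [-52.35, 119.4], [10.71, 147.94], [-69.91, 249.91], [12.55, 155.21], [-178.61, 178.61]. Speed limits (degrees/s): [147.25, 147.25, 180, 180, 180, 180].

INTERFACE

Orientations are given as a 3x3 rotation matrix whose columns are the frame's x, y, z axes.
In Python, from plant import manip, eyes gives the robot as it stands.
- The arm moves only by the shell command python3 -m crank 'ROWS' [FORCE]. ROWS is text: rows parted by semicolons, each of 5 numbers parted by spaces: the shift along the world's x, y, z in mm, then the turn about the world's z in rad, then the opening, from 0 (shut) to 1 (fully open). A call has 1 to 10 rows; each row shifts and turns the commanded pose from where the row before left it; what a row does not reach is not made up. A row lasts 1/12 s, in which the tool goes at most 41.7 mm and 7.16 degrees, less where a joint would pass 70% of its speed; a pose out of reach is approached as far as the arm can. A call with a gripper value outside its range is refused whole. The fingers move at their own pace and stop on an object; FORCE is the grip in N (left out, the last holds). Time passes only in rows, so rows that do not move let the fingers close. It gives the time, the measured TCP pose, the force, the opening and the grip force at its end, in the units of the state.
- manip.get_obs(): the state, without advancing time (a new reading comes with each control period).
- eyes.capture(name): name is "side" or "top"; returns a dict with "img" (480x640x3 uint8, red, green, blue), "fovy" (degrees; the focal length in pixels is half the picture's height over the tangent of half this angle, whatever the lens; pixels are square), "cx", "cy" (the principal point, pixels), "eye" and "rotation" of the camera in the world. Camera axes: x right, y down, z forward; pixel columns grow to the right and rows downward; lengths in m; the calibration is good to about 2 mm. A picture is of the moment at which its call begins. There is no depth.
- manip.close_job(): hands the job in; it is judged then, once.
Trained networks look in a picture, given as the dict that the camera call returned (one of the last four; its "shot" number tells which), for a name from the list of things; names that differ only in an ending like _2 or _b are one class to them, and where a whole thing is asked for, a point or a joint stands for the part that bears it (a point fixed in the world has none). Each returns a list of dicts, best first, with "score" (0 to 1); they miss things now and then, are a little off and sometimes report something else, mostly with a low value. They report only what shows in the picture. A call takes as long as a camera call. They do not tell look-alikes from the thing itself.
- eyes.spot_in(label, picture): "centre" ([x, y, z] in m, in the coordinates of the camera as it stood for that picture, good to about 4 mm: the middle of the surface that is visible of it).
The state is a dict: "clock": time; "joint_positions": joint angles; "joint_velocities": joint speeds; "joint_efforts": joint torques, N m; "tool_pos": TCP position; "eef_rot": TCP orientation; "contact_force": force on the tool from outside, world axes, zero at the start; "torque": the same for the moment, N m; "opening": finger opening in m; "gripper_force": force on a finger pad.
Only numpy, scipy, OpenCV 4.12 (cv2) and the standard library are available. Lean on these libraries where they do the work, as an engineer would, in place of code of your own. Each camera call takes 0.05 s, during which the arm holds its last target. There are 200 camera calls.

TASK

Lay the two breakfast boards. The long board, with three wells, is the coffee set: the sugar pot in the well next to the handle, the cup in the middle well, the milk bottle in the well farthest from the handle; the short board, with two wells, is the egg set: the egg cup in the well next to the handle, the salt shaker in the other. Everything stands upright and flat in its well, and the pepper mill, jam jar and candle glass stay standing where they are.

Things in the scene. Friction and masses are not known exactly. Their poses are not given: they have to be found in the camera images.
- long_board: Coffee board: wooden paddle board, rectangle 266 x 94, 18 thick (mm), three wells in a row. Fixed. Origin: centre of the rectangle's underside; z up, handle (34 wide, 75 long, in line with the row) at the -x end. Wells round, 72 across, 6 deep, floor 12 above the table. Well centres at x = -84 (next to the handle), 0 and +84 mm, y = 0.
- short_board: Egg board: wooden paddle board, rectangle 182 x 94, 18 thick (mm), two wells in a row. Fixed. Origin: centre of the rectangle's underside; z up, handle (34 wide, 75 long, in line with the row) at the -x end. Wells round, 72 across, 6 deep, floor 12 above the table. Well centres at x = -42 (next to the handle) and +42 mm, y = 0.
- sugar_pot: White ceramic canister, round, 54 across and 56 high, topped by a flat pale wooden lid (56 across, up to 64) with a ball knob; 79 high in all. The lid does not come off. 0.25 kg. Loose; upright at the start. Origin: centre of the underside, z up.
- cup: White ceramic tumbler without handle, open and empty, 70 high; foot 48 across, widening to 58 at 20 high and 60 at the rim; wall 4. 0.15 kg. Loose; upright at the start. Origin: centre of the underside, z up.
- milk_bottle: White ceramic milk bottle, round, straight body 52 across up to 54 high, then a shoulder to a neck 34 across and a cork; 85 high in all; foot 49 across. 0.22 kg. Loose; upright at the start. Origin: centre of the underside, z up.
- egg_cup: White ceramic footed egg cup with a brown egg in it (one piece, the egg is fast): foot 46 across, narrow stem at 12 to 19, bowl 46 to 49 across between 32 and 55 high, egg top at 78. 0.13 kg. Loose; upright at the start. Origin: centre of the underside, z up.
- salt_shaker: Steel shaker, round, slightly tapered: 46 across at the foot, 42 at 55 high, domed and pierced top 79 high. 0.13 kg. Loose; upright at the start. Origin: centre of the underside, z up.
- pepper_mill: Turned dark wooden pepper mill with two waists, at most 48 across, 84 high. Not called for: leave it standing. Loose; upright at the start. Origin: centre of the underside, z up.
- jam_jar: Amber glass jam jar with a flat steel lid, 56 across, 65 high. Not called for: leave it standing. Loose; upright at the start. Origin: centre of the underside, z up.
- candle_glass: Blue open glass with a white candle inside, 60 across, 72 high. Not called for: leave it standing. Loose; upright at the start. Origin: centre of the underside, z up.
There are look-alikes about, which are no part of the job. Leave any pink or red look-alike of the sugar_pot alone.

How it is judged:
By the outcome, as a careful person would: the job done as asked, in the order asked, and still so for the second after the job is handed in, with the robot touching nothing.
It also fails if it takes over 144 s, if anything falls off the work surface, if the arm or the gripper's body presses on something with over 40 N, if the wrist force passes 120 N, or if a joint passes its speed limit or range.

## Working session

There is one attempt and no reset: what is moved stays moved. The work goes in short steps, Python scripts to look and compute and a shell command to move; the robot and the scene stay as the last step left them, time stands still between calls to the robot, and variables do not carry over. Pictures are saved under pics/ and viewed, at most 14 in all, crops included, and the job is handed in when it is done.

```bash
mkdir -p pics; cat > h.py <<'E'
import numpy as np, cv2
from plant import manip, eyes
def cap(n,f=None):
    p=eyes.capture(n)
    if f: cv2.imwrite(f'pics/{f}.png',cv2.cvtColor(p['img'],cv2.COLOR_RGB2BGR))
    return p
def foc(p): return 240/np.tan(np.radians(p['fovy'])/2)
def w(p,c): return np.array(p['eye'])+np.array(p['rotation'])@np.array(c)
def ray(p,u,v,z):
    d=np.array(p['rotation'])@np.array([(u-p['cx'])/foc(p),(v-p['cy'])/foc(p),1]);e=np.array(p['eye'])
    return (e+d*(z-e[2])/d[2])[:2]
def pix(p,X):
    c=np.array(p['rotation']).T@(np.array(X)-np.array(p['eye']));return c[:2]/c[2]*foc(p)+[p['cx'],p['cy']]
names='long_board short_board sugar_pot cup milk_bottle egg_cup salt_shaker pepper_mill jam_jar candle_glass'.split()
E
python3 - <<'E'
from h import *
np.set_printoptions(precision=3,suppress=True)
for n in('top','side'):
    p=cap(n,n+'0')
    print(n,p['eye'],p['rotation'],p['fovy'])
    for l in names:
        for r in eyes.spot_in(l,p):
            X=w(p,r['centre']);print(l,round(r['score'],2),X,pix(p,X).astype(int))
print(manip.get_obs())
E
```

```text
top [0.3   0.017 1.251] [[-0.027 -0.988  0.15 ]
 [-1.     0.028  0.001]
 [-0.006 -0.15  -0.989]] 42.016953727952526
long_board 0.62 [0.489 0.307 0.02 ] [168 244]
long_board 0.47 [0.566 0.128 0.056] [256 199]
sugar_pot 0.95 [ 0.429 -0.124  0.065] [388 265]
sugar_pot 0.93 [ 0.351 -0.204  0.062] [432 305]
sugar_pot 0.69 [ 0.32  -0.114  0.062] [386 322]
sugar_pot 0.67 [ 0.262 -0.213  0.063] [440 352]
cup 0.96 [0.448 0.114 0.014] [266 261]
milk_bottle 0.79 [0.543 0.005 0.061] [319 208]
egg_cup 0.67 [0.566 0.131 0.058] [255 199]
egg_cup 0.46 [0.491 0.307 0.017] [169 243]
egg_cup 0.18 [0.449 0.115 0.015] [265 261]
salt_shaker 0.9 [0.666 0.118 0.065] [260 148]
salt_shaker 0.36 [ 0.681 -0.128  0.041] [384 141]
pepper_mill 0.88 [ 0.66  -0.008  0.071] [324 149]
jam_jar 0.94 [ 0.567 -0.13   0.066] [389 194]
candle_glass 0.83 [ 0.683 -0.128  0.039] [383 141]
candle_glass 0.38 [0.544 0.008 0.06 ] [318 208]
side [ 0.319 -0.553  0.758] [[ 0.965 -0.197  0.174]
 [-0.262 -0.757  0.599]
 [ 0.014 -0.623 -0.782]] 48.61652468909348
long_board 0.95 [0.485 0.308 0.019] [277 135]
short_board 0.6 [ 0.515 -0.31
[... 532 characters left out ...]

jam_jar 0.38 [ 0.682 -0.129  0.045] [452 273]
candle_glass 0.97 [ 0.681 -0.128  0.045] [451 272]
candle_glass 0.43 [0.487 0.307 0.014] [278 137]
{'clock': 1.1, 'joint_positions': array([ 61.491,  14.815,  87.949,   0.002,  77.236, -11.619]), 'joint_velocities': array([-0.015,  0.03 , -0.15 , -0.007,  0.069,  0.032]), 'joint_efforts': array([ -0.   , -43.721, -28.432,   0.072,   0.031,  -0.   ]), 'tool_pos': array([0.16 , 0.526, 0.233]), 'eef_rot': array([[-0.957,  0.291, -0.   ],
       [ 0.291,  0.957,  0.   ],
       [ 0.   , -0.   , -1.   ]]), 'contact_force': array([ 0.172, -0.579,  0.147]), 'torque': array([-0.04 , -0.043, -0.006]), 'gripper_force': 0.0, 'opening': 0.09284671419100646}
```

View pics/top0.png

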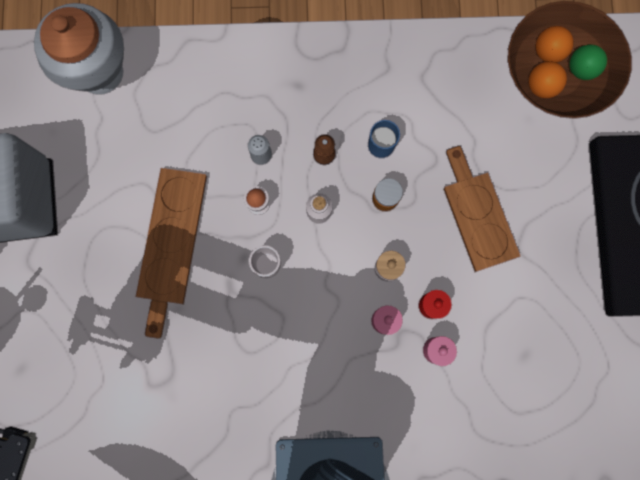

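View pics/side0.png

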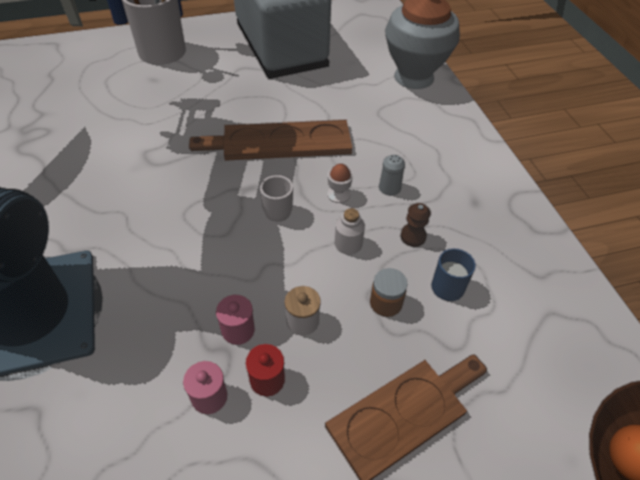

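Top view: the real sugar pot (wood lid) is at (390,264), with pink/red look-alikes nearby. Cup (264,262), milk (319,206), egg (257,198), salt (259,149), long board handle at the bottom (155,325), short board handle at the top (457,155). Next I fit the boards and overlay object outlines.

```bash
cat > fit.py <<'E'
from h import *
from scipy.optimize import minimize
P={n:cap(n) for n in('top','side')}
def outline(L,q):
    a=L/2;pts=np.array([[-a,-47],[a,-47],[a,47],[-a,47],[-a,17],[-a-75,17],[-a-75,-17],[-a,-17]])/1000
    c,s=np.cos(q[2]),np.sin(q[2]);return pts@np.array([[c,s],[-s,c]])+q[:2]
def proj(p,pts,z): return np.array([pix(p,[*t,z]) for t in pts])
masks={}
for n,p in P.items():
    h=cv2.cvtColor(p['img'],cv2.COLOR_RGB2HSV);masks[n]=((h[...,0]<22)&(h[...,1]>85)).astype(np.uint8)
def cost(q,L,ns):
    t=0
    for n in ns:
        p=P[n];m=np.zeros((480*2,640*2),np.uint8)
        for z in(0,.018):cv2.fillPoly(m,[np.round((proj(p,outline(L,q),z)*2+.5)*16).astype(np.int32)],1,shift=4)
        c=proj(p,[q[:2]],0)[0];R=110
        x0,y0=max(0,int(c[0]-R)),max(0,int(c[1]-R))
        # exclude fruit bowl etc. : only pixels near board
        M=cv2.resize(masks[n],None,fx=2,fy=2,interpolation=0)
        near=cv2.dilate(m,np.ones((17,17)))
        t+=((M!=m)&(near>0)).sum()/m.sum()
    return t/len(ns)
for nm,L,q0 in(('long',.266e3,[.489,.307,-.1]),('short',.182e3,[.505,-.315,2.8])):
    for ns in(['top'],['side'],['top','side']):
        best=min((minimize(cost,q0,(L,ns),method='Nelder-Mead',options=dict(initial_simplex=[q0]+[np.array(q0)+d for d in np.diag([.015,.015,s*.15])])) for s in(1,-1)),key=lambda r:r.fun)
        print(nm,ns,best.x.round(4),round(best.fun,3))
    q=best.x
    for x in((-.084,0,.084) if nm=='long' else(-.042,.042)):
        print('well',(q[:2]+x*np.array([np.cos(q[2]),np.sin(q[2])])).round(4))
# overlay
O={'sugar':((.430,-.124),[(0,27),(64,28),(79,6)]),'cup':((.449,.112),[(0,24),(70,30),(20,29)]),'milk':((.546,.006),[(0,24.5),(54,26),(85,12)]),
'egg':((.567,.130),[(0,23),(55,24.5),(78,3)]),'salt':((.668,.118),[(0,23),(55,21),(79,3)])}
import json,sys
for n,p in P.items():
    S=4;im=cv2.resize(cv2.cvtColor(p['img'],cv2.COLOR_RGB2BGR),None,fx=S,fy=S,interpolation=cv2.INTER_CUBIC)
    for k,(c,rs) in O.items():
        for z,r in rs:
            pts=[c+r/1000*np.array([np.cos(a),np.sin(a)]) for a in np.linspace(0,6.28,40)]
            cv2.polylines(im,[np.round(proj(p,pts,z/1000)*S+S/2).astype(np.int32)],True,(0,255,0) if z else (255,0,255),1)
    u,v=(236,132) if n=='top' else (252,145)
    cv2.imwrite(f'pics/ov_{n}.png',im[v*S:v*S+(600 if n=='top' else 780),u*S:u*S+(680 if n=='top' else 640)][:600] if n=='top' else cv2.resize(im[v*S:v*S+780,u*S:u*S+700],None,fx=.76,fy=.76))
E
python3 fit.py
```

```text
long ['top'] [ 0.5095  0.3031 -0.1841] 0.064
long ['side'] [ 0.5058  0.307  -0.1786] 0.122
long ['top', 'side'] [ 0.5085  0.3052 -0.184 ] 0.097
well [0.426  0.3206]
well [0.5085 0.3052]
well [0.5911 0.2898]
short ['top'] [ 0.5188 -0.3198  3.4312] 0.078
short ['side'] [ 0.5162 -0.3197  3.4456] 0.064
short ['top', 'side'] [ 0.5171 -0.3198  3.4389] 0.075
well [ 0.5573 -0.3074]
well [ 0.4769 -0.3321]
```

View pics/ov_top.png

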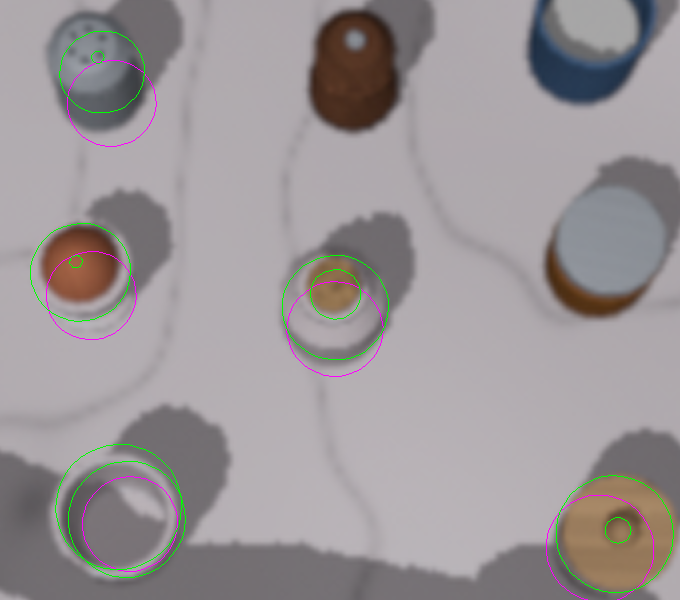

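View pics/ov_side.png

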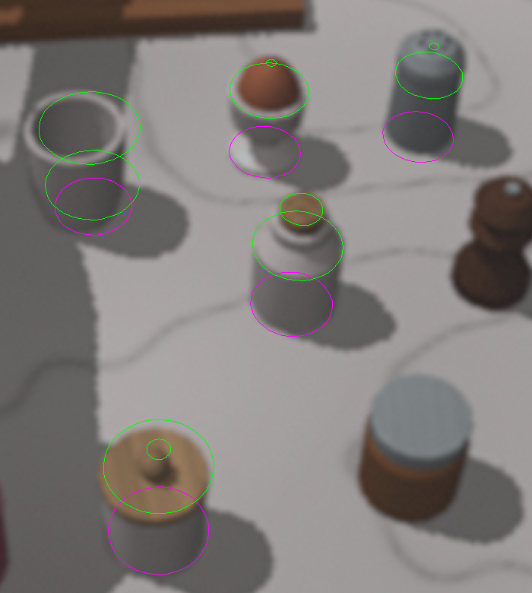

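Boards fit consistently: the two cameras agree to about 4 mm. From the overlays (~2 px/mm) I correct the object positions to: sugar (.430,-.127), cup (.444,.113), milk (.549,.006), egg (.568,.130), salt (.672,.123). Starting with the sugar pot, fingers closing along world y.

```bash
python3 -m crank '25 -30 0 0.05 1;25 -30 0 0.05 1;25 -30 0 0.05 1;25 -30 0 0.05 1;25 -30 0 0.05 1;25 -30 0 0.045 1;25 -35 0 0 1;25 -35 0 0 1;25 -35 0 0 1;25 -35 0 0 1' 20
python3 -m crank '2 -35 0 0 1;2 -35 0 0 1;2 -35 0 0 1;2 -35 0 0 1;2 -35 0 0 1;2 -35 0 0 1;2 -35 0 0 1;2 -35 0 0 1;2 -35 0 0 1;2 -13 0 0 1'; python3 -m crank '0 0 0 0 1;0 0 0 0 1'
```

```text
clock: 2.03
tool_pos: [0.4075, 0.2089, 0.233]
eef_rot: [[-1.0, -0.0, 0.001], [-0.0, 1.0, 0.0], [-0.001, 0.0, -1.0]]
contact_force: [1.4, 0.5, -0.7]
opening: 0.0931
gripper_force: 0.0
clock: 2.87
tool_pos: [0.4268, -0.1213, 0.2329]
eef_rot: [[-1.0, 0.003, 0.001], [0.003, 1.0, -0.002], [-0.001, -0.002, -1.0]]
contact_force: [0.1, -0.1, 0.2]
opening: 0.0932
gripper_force: 0.0
clock: 3.03
tool_pos: [0.4265, -0.1173, 0.2325]
eef_rot: [[-1.0, 0.002, -0.0], [0.002, 1.0, 0.001], [0.0, 0.001, -1.0]]
contact_force: [0.2, -0.2, 0.0]
opening: 0.0931
gripper_force: 0.0
```

```bash
python3 -m crank '3.5 -9.5 -30 0 1;0 0 -30 0 1;0 0 -30 0 1;0 0 -20 0 1;0 0 0 0 1;0 0 0 0 1'
python3 -m crank '0 0 -25 0 1;0 0 -25 0 1;0 0 -20 0 1;0 0 -15 0 1;0 0 -8 0 1;0 0 0 0 1;0 0 0 0 1;0 0 0 0 1'
```

```text
clock: 3.53
tool_pos: [0.4296, -0.1249, 0.1223]
eef_rot: [[-1.0, -0.002, -0.002], [-0.002, 1.0, 0.002], [0.002, 0.002, -1.0]]
contact_force: [-0.8, 1.3, -0.4]
opening: 0.0932
gripper_force: 0.0
clock: 4.2
tool_pos: [0.4314, -0.1272, 0.0311]
eef_rot: [[-1.0, -0.001, 0.002], [-0.001, 1.0, -0.001], [-0.002, -0.001, -1.0]]
contact_force: [-0.3, 0.2, 0.0]
opening: 0.0925
gripper_force: 0.0
```

Close and lift.

```bash
python3 -m crank '0 0 0 0 0.55;0 0 0 0 0.5;0 0 0 0 0.5;0 0 0 0 0.4;0 0 0 0 0.4;0 0 0 0 0.4;0 0 0 0 0.4;0 0 0 0 0.4' 20
python3 -m crank '0 0 10 0 0.4;0 0 20 0 0.4;0 0 25 0 0.4;0 0 25 0 0.4;0 0 25 0 0.4;0 0 25 0 0.4;0 0 0 0 0.4;0 0 0 0 0.4'
```

```text
clock: 4.87
tool_pos: [0.4303, -0.127, 0.0297]
eef_rot: [[-1.0, -0.0, 0.0], [-0.0, 1.0, -0.0], [-0.0, -0.0, -1.0]]
contact_force: [0.4, -0.4, 0.3]
opening: 0.0556
gripper_force: 20.0
clock: 5.53
tool_pos: [0.4307, -0.1271, 0.1603]
eef_rot: [[-1.0, -0.0, 0.002], [-0.0, 1.0, -0.001], [-0.002, -0.001, -1.0]]
contact_force: [-0.0, 0.4, -2.4]
opening: 0.0552
gripper_force: 20.0
```

```bash
python3 -m crank '0 15 0 0 0.4;0 30 0 0 0.4;0 30 0 0 0.4;0 30 0 0 0.4;0 30 0 0 0.4;0 30 0 0 0.4;0 30 0 0 0.4;0 30 0 0 0.4;0 30 0 0 0.4;0 30 0 0 0.4'
python3 -m crank '-1 30 0 0 0.4;-1 30 0 0 0.4;-1 30 0 0 0.4;-1 30 0 0 0.4;-0.5 25 0 0 0.4;0 15 0 0 0.4;0 2.5 0 0 0.4;0 0 0 0 0.4;0 0 0 0 0.4;0 0 0 0 0.4'
```

```text
clock: 6.37
tool_pos: [0.4284, 0.1595, 0.1574]
eef_rot: [[-1.0, -0.0, -0.004], [-0.0, 1.0, -0.0], [0.004, -0.0, -1.0]]
contact_force: [0.2, -0.6, -2.4]
opening: 0.0553
gripper_force: 20.0
clock: 7.2
tool_pos: [0.4252, 0.3194, 0.1587]
eef_rot: [[-1.0, 0.001, -0.002], [0.001, 1.0, -0.001], [0.002, -0.001, -1.0]]
contact_force: [0.3, -0.7, -2.1]
opening: 0.0552
gripper_force: 20.0
```

```bash
python3 - <<'E'
from h import *
o=manip.get_obs();print(o['tool_pos'])
for n in('top','side'):
    p=cap(n,n+'1')
    for r in eyes.spot_in('sugar_pot',p):
        X=w(p,r['centre']);print(n,r['score'],X.round(3))
E
```

```text
[0.4252423  0.31944282 0.15870559]
top 0.86 [ 0.264 -0.214  0.06 ]
top 0.82 [ 0.354 -0.208  0.066]
top 0.55 [ 0.323 -0.113  0.061]
top 0.44 [ 0.663 -0.008  0.072]
side 0.93 [0.414 0.299 0.16 ]
side 0.84 [ 0.264 -0.223  0.06 ]
side 0.72 [ 0.319 -0.131  0.061]
side 0.62 [ 0.35  -0.222  0.062]
```

```bash
python3 -m crank '0.5 1 -20 0 0.4;0 0 -25 0 0.4;0 0 -25 0 0.4;0 0 -20 0 0.4;0 0 -12 0 0.4;0 0 -6 0 0.4;0 0 -3 0 0.4;0 0 0 0 0.4;0 0 0 0 0.4'
python3 -m crank '0 0 -2 0 0.4;0 0 -2 0 0.4;0 0 -2 0 0.4;0 0 -1 0 0.4;0 0 0 0 0.4;0 0 0 0 0.4'
```

```text
clock: 8.15
tool_pos: [0.4269, 0.3219, 0.0495]
eef_rot: [[-1.0, 0.0, 0.001], [0.0, 1.0, 0.001], [-0.001, 0.001, -1.0]]
contact_force: [0.8, 0.7, -1.7]
opening: 0.0552
gripper_force: 20.0
clock: 8.65
tool_pos: [0.4262, 0.3217, 0.0418]
eef_rot: [[-1.0, -0.0, 0.0], [-0.0, 1.0, 0.0], [-0.0, 0.0, -1.0]]
contact_force: [0.5, -1.4, -0.9]
opening: 0.0553
gripper_force: 20.0
```

```bash
python3 -m crank '0 0 0 0 0.7;0 0 0 0 1;0 0 0 0 1;0 0 0 0 1;0 0 20 0 1;0 0 30 0 1;0 0 30 0 1;0 0 38 0 1;0 0 0 0 1'
python3 -m crank '2 -25 0 0 1;2 -30 0 0 1;2 -30 0 0 1;2 -30 0 0 1;2 -30 0 0 1;2 -30 0 0 1;2 -25 0 0 1;4 -8.5 0 0 1;0 0 0 0 1;0 0 0 0 1'
python3 - <<'E'
from h import *
p=cap('top','t2')
im=cv2.imread('pics/t2.png');cv2.imwrite('pics/t2c.png',cv2.resize(im[140:340,90:300],None,fx=2.8,fy=2.8))
E
```

```text
clock: 9.4
tool_pos: [0.4299, 0.3236, 0.1669]
eef_rot: [[-1.0, -0.0, 0.011], [-0.0, 1.0, 0.005], [-0.011, 0.005, -1.0]]
contact_force: [0.8, 0.6, 0.0]
opening: 0.093
gripper_force: 0.0
clock: 10.23
tool_pos: [0.4445, 0.1134, 0.1597]
eef_rot: [[-1.0, 0.001, 0.0], [0.001, 1.0, 0.001], [-0.0, 0.001, -1.0]]
contact_force: [0.2, 0.2, 0.4]
opening: 0.0927
gripper_force: 0.0
```

View pics/t2c.png

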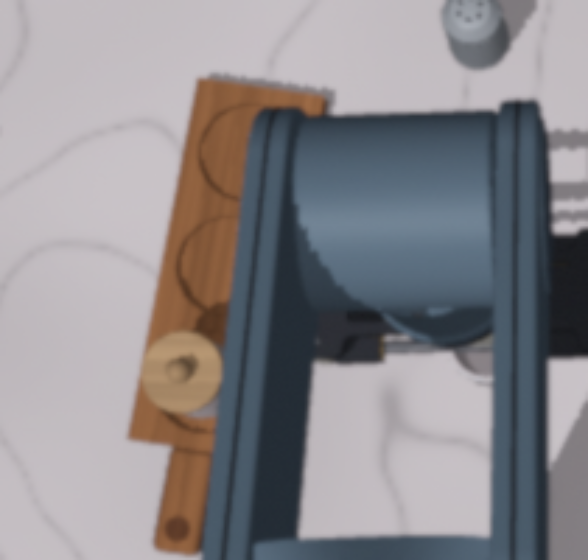

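The sugar pot (crop 180,372) stands on the board at its first well. I'll check the seating once the arm is clear. Now the cup.

```bash
python3 -m crank '0 0 -25 0 1;0 0 -30 0 1;0 0 -30 0 1;0 0 -20 0 1;0 0 -12 0 1;0 0 -6 0 1;0 0 0 0 1;0 0 0 0 1' 15
python3 -m crank '0 0 0 0 0.6;0 0 0 0 0.5;0 0 0 0 0.5;0 0 0 0 0.5;0 0 0 0 0.4;0 0 0 0 0.4;0 0 0 0 0.4;0 0 0 0 0.4'
python3 -m crank '0 0 10 0 0.4;0 0 25 0 0.4;0 0 30 0 0.4;0 0 30 0 0.4;0 0 28 0 0.4;0 0 0 0 0.4;0 0 0 0 0.4;0 0 0 0 0.4'
```

```text
clock: 10.95
tool_pos: [0.4443, 0.114, 0.0369]
eef_rot: [[-1.0, -0.001, 0.0], [-0.001, 1.0, 0.0], [-0.0, 0.0, -1.0]]
contact_force: [-0.6, -0.6, 1.3]
opening: 0.0932
gripper_force: 0.0
clock: 11.62
tool_pos: [0.4444, 0.1132, 0.0369]
eef_rot: [[-1.0, -0.0, 0.001], [-0.0, 1.0, 0.0], [-0.001, 0.0, -1.0]]
contact_force: [-0.2, 0.8, 3.3]
opening: 0.058
gripper_force: 15.0
clock: 12.28
tool_pos: [0.4432, 0.1131, 0.1585]
eef_rot: [[-1.0, -0.0, -0.002], [-0.0, 1.0, -0.0], [0.002, -0.0, -1.0]]
contact_force: [0.1, 0.2, -2.5]
opening: 0.0581
gripper_force: 15.0
```

```bash
python3 - <<'E'
from h import *
p=cap('side','s3');im=cv2.imread('pics/s3.png');cv2.imwrite('pics/s3c.png',cv2.resize(im[20:220,160:400],None,fx=2.8,fy=2.8))
E
```

```text
(no output)
```

View pics/s3c.png

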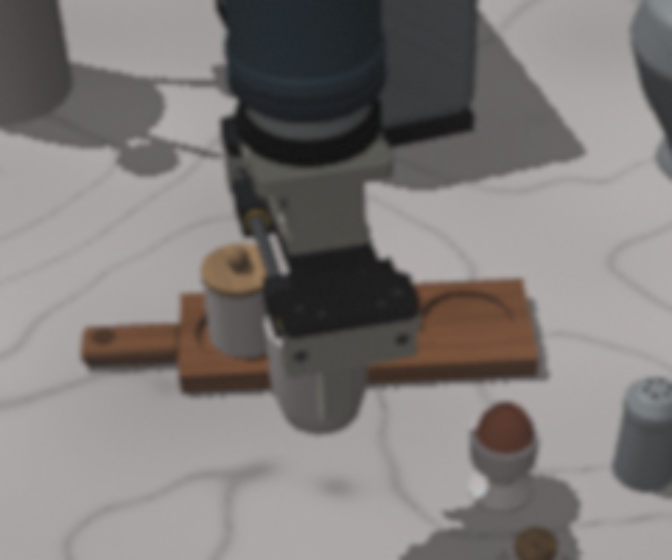

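Cup is gripped upright and the sugar pot stands straight in its well. Now to the middle well.

```bash
python3 -m crank '9 24 0 0 0.4;9 28 0 0 0.4;9 28 0 0 0.4;9 28 0 0 0.4;9 28 0 0 0.4;9 28 0 0 0.4;7 18 0 0 0.4;4 10 0 0 0.4;0 0 0 0 0.4;0 0 0 0 0.4'
python3 -m crank '0 0 -20 0 0.4;0 0 -25 0 0.4;0 0 -25 0 0.4;0 0 -18 0 0.4;0 0 -10 0 0.4;0 0 -4 0 0.4;0 0 -2 0 0.4;0 0 0 0 0.4;0 0 0 0 0.4'
```

```text
clock: 13.17
tool_pos: [0.5082, 0.3045, 0.1579]
eef_rot: [[-1.0, -0.001, -0.003], [-0.001, 1.0, -0.002], [0.003, -0.002, -1.0]]
contact_force: [0.3, -1.2, -0.6]
opening: 0.058
gripper_force: 15.0
clock: 13.92
tool_pos: [0.51, 0.3052, 0.0569]
eef_rot: [[-1.0, 0.0, 0.002], [0.0, 1.0, 0.001], [-0.002, 0.001, -1.0]]
contact_force: [0.3, -0.5, -1.5]
opening: 0.058
gripper_force: 15.0
```

```bash
python3 -m crank '0 0 -2 0 0.4;0 0 -2 0 0.4;0 0 -2 0 0.4;0 0 -1.5 0 0.4;0 0 0 0 0.4;0 0 0 0 0.4'
python3 -m crank '0 0 0 0 0.75;0 0 0 0 1;0 0 0 0 1;0 0 0 0 1;0 0 20 0 1;0 0 30 0 1;0 0 30 0 1;0 0 30 0 1;0 0 0 0 1'
python3 -m crank '4 -30 0 0 1;4 -30 0 0 1;4 -30 0 0 1;4 -30 0 0 1;4 -30 0 0 1;4 -30 0 0 1;4 -30 0 0 1;4 -30 0 0 1;4 -30 0 0 1;2.5 -29 0 0 1'
python3 -m crank '0 0 -20 0 1;0 0 -25 0 1;0 0 0 0 1;0 0 0 0 1'
```

```text
clock: 14.42
tool_pos: [0.5095, 0.3055, 0.0488]
eef_rot: [[-1.0, -0.0, 0.001], [-0.0, 1.0, 0.001], [-0.001, 0.001, -1.0]]
contact_force: [-1.4, 0.6, 3.8]
opening: 0.0582
gripper_force: 15.0
clock: 15.17
tool_pos: [0.5125, 0.3065, 0.1646]
eef_rot: [[-1.0, -0.0, 0.01], [-0.0, 1.0, 0.004], [-0.01, 0.004, -1.0]]
contact_force: [0.8, 0.6, 0.7]
opening: 0.093
gripper_force: 0.0
clock: 16.0
tool_pos: [0.5476, 0.0045, 0.1578]
eef_rot: [[-1.0, -0.0, -0.0], [-0.0, 1.0, -0.0], [0.0, -0.0, -1.0]]
contact_force: [0.5, -1.0, -0.2]
opening: 0.0932
gripper_force: 0.0
clock: 16.33
tool_pos: [0.5463, 0.0062, 0.1119]
eef_rot: [[-1.0, 0.0, -0.004], [0.0, 1.0, 0.001], [0.004, 0.001, -1.0]]
contact_force: [-0.4, -0.0, -0.4]
opening: 0.0927
gripper_force: 0.0
```

```bash
python3 -m crank '1 0 -20 0 1;0 0 -25 0 1;0 0 -20 0 1;0 0 -12 0 1;0 0 -6 0 1;0 0 0 0 1;0 0 0 0 1' 20
python3 -m crank '0 0 0 0 0.55;0 0 0 0 0.5;0 0 0 0 0.5;0 0 0 0 0.4;0 0 0 0 0.4;0 0 0 0 0.4;0 0 0 0 0.4;0 0 0 0 0.4'
python3 -m crank '0 0 10 0 0.4;0 0 25 0 0.4;0 0 30 0 0.4;0 0 30 0 0.4;0 0 35 0 0.4;0 0 0 0 0.4;0 0 0 0 0.4;0 0 0 0 0.4'
python3 - <<'E'
from h import *
p=cap('side','s4');im=cv2.imread('pics/s4.png');cv2.imwrite('pics/s4c.png',cv2.resize(im[80:300,180:420],None,fx=2.7,fy=2.7))
E
```

```text
clock: 16.92
tool_pos: [0.5495, 0.0063, 0.0312]
eef_rot: [[-1.0, -0.001, 0.001], [-0.001, 1.0, -0.0], [-0.001, -0.0, -1.0]]
contact_force: [0.1, -0.6, -0.0]
opening: 0.0932
gripper_force: 0.0
clock: 17.58
tool_pos: [0.5487, 0.0062, 0.0303]
eef_rot: [[-1.0, -0.0, 0.0], [-0.0, 1.0, 0.0], [-0.0, 0.0, -1.0]]
contact_force: [-0.3, -0.6, 1.8]
opening: 0.0518
gripper_force: 20.0
clock: 18.25
tool_pos: [0.5479, 0.0063, 0.1596]
eef_rot: [[-1.0, -0.0, -0.001], [-0.0, 1.0, 0.0], [0.001, 0.0, -1.0]]
contact_force: [-0.0, 0.2, -3.2]
opening: 0.0519
gripper_force: 20.0
```

View pics/s4c.png

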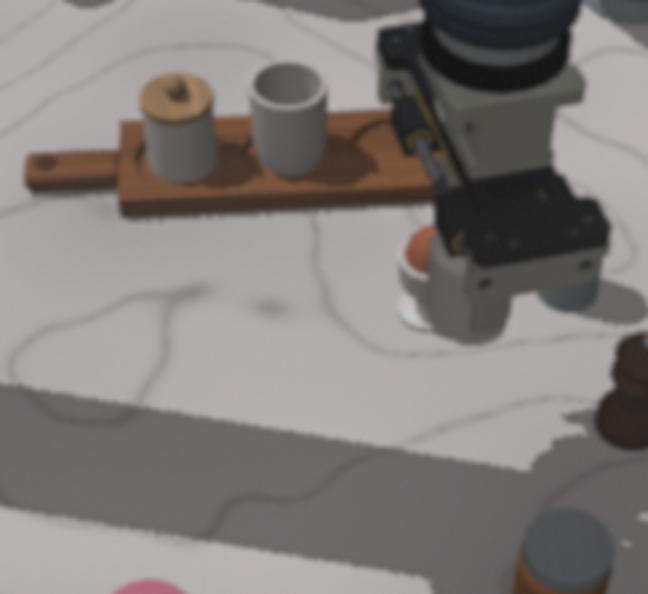

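Sugar pot and cup stand upright in their wells; milk bottle held upright. To the third well.

```bash
python3 -m crank '4 20 0 0 0.4;4 28 0 0 0.4;4 28 0 0 0.4;4 28 0 0 0.4;4 28 0 0 0.4;4 28 0 0 0.4;4 28 0 0 0.4;4 28 0 0 0.4;4 28 0 0 0.4;4 28 0 0 0.4'
python3 -m crank '2 12 0 0 0.4;0 0 0 0 0.4;0 0 -20 0 0.4;0 0 -25 0 0.4;0 0 -25 0 0.4;0 0 -22 0 0.4;0 0 -12 0 0.4;0 0 -6 0 0.4;0 0 0 0 0.4;0 0 0 0 0.4'
```

```text
clock: 19.13
tool_pos: [0.5873, 0.2792, 0.1574]
eef_rot: [[-1.0, -0.0, -0.005], [-0.0, 1.0, -0.001], [0.005, -0.001, -1.0]]
contact_force: [0.8, 0.5, -2.3]
opening: 0.0521
gripper_force: 20.0
clock: 19.97
tool_pos: [0.5912, 0.2898, 0.0506]
eef_rot: [[-1.0, 0.0, 0.0], [0.0, 1.0, -0.0], [-0.0, -0.0, -1.0]]
contact_force: [0.6, -0.2, -2.8]
opening: 0.0519
gripper_force: 20.0
```

```bash
python3 -m crank '0 0 -2 0 0.4;0 0 -2 0 0.4;0 0 -2 0 0.4;0 0 -2 0 0.4;0 0 0 0 0.4;0 0 0 0 0.4'
python3 -m crank '0 0 0 0 0.7;0 0 0 0 1;0 0 0 0 1;0 0 0 0 1;0 0 20 0 1;0 0 30 0 1;0 0 30 0 1;0 0 38 0 1;0 0 0 0 1'
python3 -m crank '-3 -20 0 0 1;-4 -25 0 0 1;-4 -28 0 0 1;-4 -28 0 0 1;-4 -28 0 0 1;-4 -20 0 0 1;0 -11 0 0 1;0 0 0 0 1;0 0 0 0 1;0 0 0 0 1'
```

```text
clock: 20.47
tool_pos: [0.5907, 0.2902, 0.0423]
eef_rot: [[-1.0, -0.0, 0.0], [-0.0, 1.0, 0.0], [-0.0, 0.0, -1.0]]
contact_force: [-0.0, 0.4, -1.9]
opening: 0.0519
gripper_force: 20.0
clock: 21.22
tool_pos: [0.5947, 0.2915, 0.169]
eef_rot: [[-1.0, -0.0, 0.013], [-0.0, 1.0, 0.004], [-0.013, 0.004, -1.0]]
contact_force: [1.2, 0.9, 0.7]
opening: 0.0926
gripper_force: 0.0
clock: 22.05
tool_pos: [0.568, 0.1312, 0.1602]
eef_rot: [[-1.0, -0.001, 0.0], [-0.001, 1.0, 0.001], [-0.0, 0.001, -1.0]]
contact_force: [0.1, 0.2, -0.6]
opening: 0.0931
gripper_force: 0.0
```

```bash
python3 - <<'E'
from h import *
print(manip.get_obs()['tool_pos'])
for n in('top','side'):
    p=cap(n,n+'5')
    for l in('egg_cup','salt_shaker'):
        for r in eyes.spot_in(l,p): print(n,l,round(r['score'],2),w(p,r['centre']).round(3))
E
```

```text
[0.56798744 0.13115801 0.16023124]
top egg_cup 0.44 [0.568 0.145 0.053]
side egg_cup 0.7 [0.56  0.118 0.053]
side salt_shaker 0.88 [0.664 0.107 0.05 ]
side salt_shaker 0.34 [ 0.565 -0.142  0.065]
```

```bash
python3 -m crank '0 0 -20 0 1;0 0 -25 0 1;0 0 -30 0 1;0 0 -25 0 1;0 0 -15 0 1;0 0 -7 0 1;0 0 0 0 1;0 0 0 0 1' 15
python3 -m crank '0 0 0 0 0.6;0 0 0 0 0.5;0 0 0 0 0.45;0 0 0 0 0.4;0 0 0 0 0.3;0 0 0 0 0.3;0 0 0 0 0.3;0 0 0 0 0.3;0 0 0 0 0.3'
python3 -m crank '0 0 10 0 0.3;0 0 25 0 0.3;0 0 30 0 0.3;0 0 30 0 0.3;0 0 30 0 0.3;0 0 0 0 0.3;0 0 0 0 0.3;0 0 0 0 0.3'
python3 - <<'E'
from h import *
p=cap('side','s6');im=cv2.imread('pics/s6.png');cv2.imwrite('pics/s6c.png',cv2.resize(im[60:300,180:460],None,fx=2.4,fy=2.4))
E
```

```text
clock: 23.02
tool_pos: [0.568, 0.1303, 0.0385]
eef_rot: [[-1.0, -0.0, 0.0], [-0.0, 1.0, -0.0], [-0.0, -0.0, -1.0]]
contact_force: [0.9, -0.1, 1.9]
opening: 0.0928
gripper_force: 0.0
clock: 23.77
tool_pos: [0.5677, 0.1301, 0.0382]
eef_rot: [[-1.0, -0.0, 0.0], [-0.0, 1.0, -0.0], [-0.0, -0.0, -1.0]]
contact_force: [-1.1, -0.1, 1.0]
opening: 0.0479
gripper_force: 15.0
clock: 24.43
tool_pos: [0.567, 0.1302, 0.1628]
eef_rot: [[-1.0, -0.0, -0.001], [-0.0, 1.0, 0.0], [0.001, 0.0, -1.0]]
contact_force: [-0.1, -0.4, -0.1]
opening: 0.048
gripper_force: 15.0
```

View pics/s6c.png

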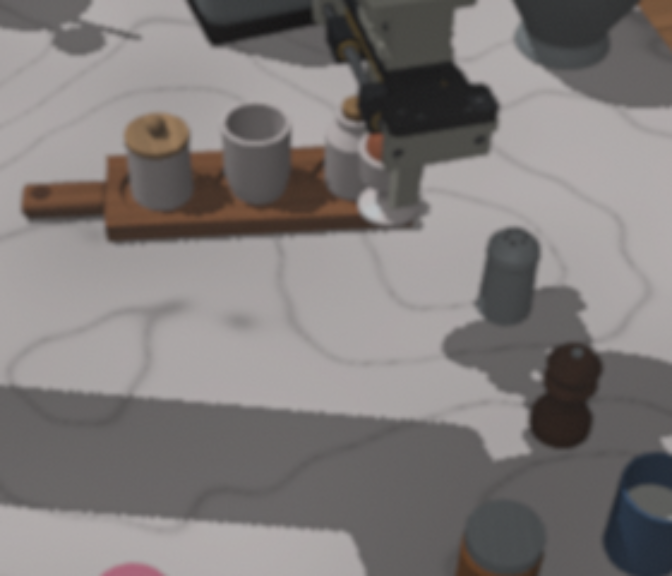

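Coffee set complete; egg cup held upright. To the short board's handle-side well.

```bash
python3 -m crank '-1 -20 0 0 0.3;-1 -30 0 0 0.3;-1 -30 0 0 0.3;-1 -30 0 0 0.3;-1 -30 0 0 0.3;-1 -30 0 0 0.3;-1 -30 0 0 0.3;-1 -30 0 0 0.3;-1 -30 0 0 0.3;-1 -30 0 0 0.3'
python3 -m crank '0 -30 0 0 0.3;0 -30 0 0 0.3;0 -30 0 0 0.3;0 -25 0 0 0.3;0 -20 0 0 0.3;0 -12 0 0 0.3;0 0 0 0 0.3;0 0 0 0 0.3;0 0 0 0 0.3'
```

```text
clock: 25.32
tool_pos: [0.5563, -0.1608, 0.1611]
eef_rot: [[-1.0, -0.0, -0.004], [-0.0, 1.0, 0.002], [0.004, 0.002, -1.0]]
contact_force: [-0.2, -0.8, -0.6]
opening: 0.0474
gripper_force: 15.0
clock: 26.07
tool_pos: [0.5574, -0.3052, 0.1624]
eef_rot: [[-1.0, -0.001, -0.001], [-0.001, 1.0, 0.002], [0.001, 0.002, -1.0]]
contact_force: [0.3, 0.3, -1.9]
opening: 0.0481
gripper_force: 15.0
```

```bash
python3 -m crank '0 -1 -20 0 0.3;0 0 -25 0 0.3;0 0 -25 0 0.3;0 0 -20 0 0.3;0 0 -10 0 0.3;0 0 -4 0 0.3;0 0 0 0 0.3;0 0 0 0 0.3'
python3 -m crank '0 0 -2 0 0.3;0 0 -2 0 0.3;0 0 -2 0 0.3;0 0 -2.5 0 0.3;0 0 0 0 0.3;0 0 0 0 0.3'
```

```text
clock: 26.73
tool_pos: [0.5584, -0.3077, 0.0603]
eef_rot: [[-1.0, -0.001, 0.001], [-0.001, 1.0, -0.001], [-0.001, -0.001, -1.0]]
contact_force: [0.4, -1.1, -0.8]
opening: 0.0478
gripper_force: 15.0
clock: 27.23
tool_pos: [0.5575, -0.3078, 0.0505]
eef_rot: [[-1.0, -0.0, -0.0], [-0.0, 1.0, 0.0], [0.0, 0.0, -1.0]]
contact_force: [0.3, 0.1, -1.5]
opening: 0.0475
gripper_force: 15.0
```

```bash
python3 -m crank '0 0 -0.5 0 0.3;0 0 0 0 0.3;0 0 0 0 0.6;0 0 0 0 1;0 0 0 0 1;0 0 0 0 1;0 0 20 0 1;0 0 30 0 1;0 0 30 0 1;0 0 32 0 1'
python3 -m crank '7 25 0 0 1;7 28 0 0 1;7 28 0 0 1;7 28 0 0 1;7 28 0 0 1;7 28 0 0 1;7 28 0 0 1;7 28 0 0 1;7 28 0 0 1;7 28 0 0 1'
python3 -m crank '7 28 0 0 1;7 28 0 0 1;7 28 0 0 1;7 28 0 0 1;7 25 0 0 1;7 17 0 0 1;2.5 0 0 0 1;0 0 0 0 1;0 0 0 0 1;0 0 0 0 1'
python3 - <<'E'
from h import *
p=cap('side','s7');cv2.imwrite('pics/s7b.png',cv2.imread('pics/s7.png'))
E
```

```text
clock: 28.07
tool_pos: [0.5572, -0.3075, 0.1628]
eef_rot: [[-1.0, -0.0, -0.001], [-0.0, 1.0, 0.001], [0.001, 0.001, -1.0]]
contact_force: [0.4, -0.2, -0.3]
opening: 0.092
gripper_force: 0.0
clock: 28.9
tool_pos: [0.6278, -0.0294, 0.1623]
eef_rot: [[-1.0, -0.0, 0.0], [-0.0, 1.0, -0.0], [-0.0, -0.0, -1.0]]
contact_force: [0.2, -0.0, -0.0]
opening: 0.0929
gripper_force: 0.0
clock: 29.73
tool_pos: [0.6719, 0.1219, 0.162]
eef_rot: [[-1.0, 0.001, -0.001], [0.001, 1.0, -0.0], [0.001, -0.0, -1.0]]
contact_force: [-0.1, -0.9, 0.6]
opening: 0.0925
gripper_force: 0.0
```

View pics/s7.png

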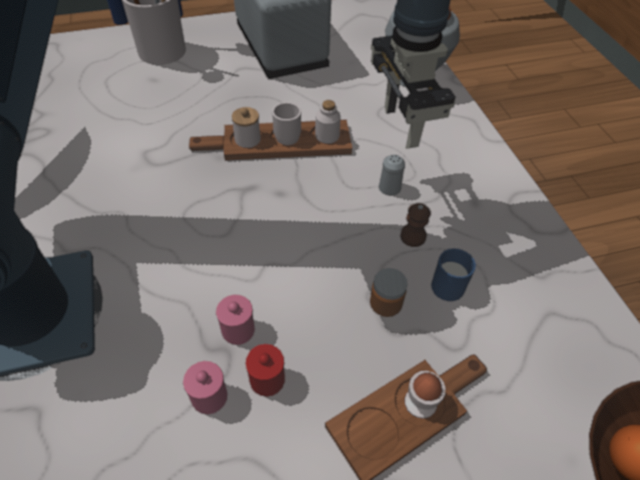

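All placed things stand; egg cup at (426,393) in the handle-side well. Now the salt shaker at (392,175).

```bash
python3 -m crank '0 0 -20 0 1;0 0 -25 0 1;0 0 -30 0 1;0 0 -25 0 1;0 0 -17 0 1;0 0 -8 0 1;0 0 -4 0 1;0 0 0 0 1;0 0 0 0 1' 20
python3 -m crank '0 0 0 0 0.6;0 0 0 0 0.5;0 0 0 0 0.45;0 0 0 0 0.4;0 0 0 0 0.3;0 0 0 0 0.3;0 0 0 0 0.3;0 0 0 0 0.3;0 0 0 0 0.3'
python3 -m crank '0 0 10 0 0.3;0 0 25 0 0.3;0 0 30 0 0.3;0 0 30 0 0.3;0 0 35 0 0.3;0 0 0 0 0.3;0 0 0 0 0.3;0 0 0 0 0.3'
python3 - <<'E'
from h import *
p=cap('side','s8');im=cv2.imread('pics/s8.png');cv2.imwrite('pics/s8c.png',cv2.resize(im[20:220,300:500],None,fx=2.4,fy=2.4))
E
```

```text
clock: 30.53
tool_pos: [0.673, 0.1228, 0.0344]
eef_rot: [[-1.0, 0.0, 0.002], [0.0, 1.0, 0.0], [-0.002, 0.0, -1.0]]
contact_force: [-0.3, -0.4, 0.1]
opening: 0.0928
gripper_force: 0.0
clock: 31.28
tool_pos: [0.6721, 0.1232, 0.0331]
eef_rot: [[-1.0, -0.0, -0.0], [-0.0, 1.0, -0.0], [0.0, -0.0, -1.0]]
contact_force: [0.0, 0.1, 0.8]
opening: 0.0436
gripper_force: 20.0
clock: 31.95
tool_pos: [0.6717, 0.1232, 0.163]
eef_rot: [[-1.0, -0.0, -0.001], [-0.0, 1.0, -0.0], [0.001, -0.0, -1.0]]
contact_force: [0.2, -0.4, -1.9]
opening: 0.0436
gripper_force: 20.0
```

View pics/s8c.png

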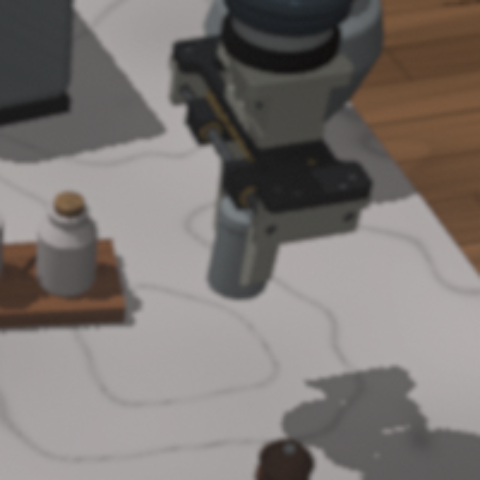

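Salt shaker held upright. To the last well.

```bash
python3 -m crank '-12 -28 0 0 0.3;-12 -28 0 0 0.3;-12 -28 0 0 0.3;-12 -28 0 0 0.3;-12 -28 0 0 0.3;-12 -28 0 0 0.3;-12 -28 0 0 0.3;-12 -28 0 0 0.3;-12 -28 0 0 0.3;-12 -28 0 0 0.3'
python3 -m crank '-12 -28 0 0 0.3;-12 -28 0 0 0.3;-12 -28 0 0 0.3;-12 -28 0 0 0.3;-12 -28 0 0 0.3;-10 -23 0 0 0.3;-5 -12 0 0 0.3;0 0 0 0 0.3;0 0 0 0 0.3;0 0 0 0 0.3'
```

```text
clock: 32.83
tool_pos: [0.5502, -0.1575, 0.1611]
eef_rot: [[-1.0, -0.0, -0.004], [-0.0, 1.0, 0.002], [0.004, 0.002, -1.0]]
contact_force: [-0.4, -0.7, -1.5]
opening: 0.0434
gripper_force: 20.0
clock: 33.67
tool_pos: [0.4773, -0.3303, 0.1624]
eef_rot: [[-1.0, -0.001, -0.001], [-0.001, 1.0, 0.002], [0.001, 0.002, -1.0]]
contact_force: [-0.3, -0.1, -1.0]
opening: 0.0436
gripper_force: 20.0
```

```bash
python3 -m crank '0 -1 -20 0 0.3;0 0 -25 0 0.3;0 0 -25 0 0.3;0 0 -20 0 0.3;0 0 -14 0 0.3;0 0 -6 0 0.3;0 0 0 0 0.3;0 0 0 0 0.3'
python3 -m crank '0 0 -2 0 0.3;0 0 -2 0 0.3;0 0 -2 0 0.3;0 0 -2 0 0.3;0 0 0 0 0.3;0 0 0 0 0.3'
python3 -m crank '0 0 0 0 0.6;0 0 0 0 1;0 0 0 0 1;0 0 0 0 1;0 0 20 0 1;0 0 30 0 1;0 0 30 0 1;0 0 30 0 1'
python3 -m crank '-10 30 0 0 1;-10 30 0 0 1;-10 30 0 0 1;-10 30 0 0 1;-10 30 0 0 1;-10 30 0 0 1;-10 30 0 0 1;-10 30 0 0 1;-10 30 0 0 1;0 20 0 0 1'
python3 -m crank '0 20 0 0 1;0 0 0 0 1;0 0 0 0 1'
python3 - <<'E'
from h import *
cap('side','s9');cap('top','t9')
a=cv2.imread('pics/s9.png')
cv2.imwrite('pics/s9c.png',a)
E
```

```text
clock: 34.33
tool_pos: [0.4778, -0.3321, 0.0535]
eef_rot: [[-1.0, -0.002, 0.0], [-0.002, 1.0, 0.0], [-0.0, 0.0, -1.0]]
contact_force: [-0.9, -0.0, -1.3]
opening: 0.0434
gripper_force: 20.0
clock: 34.83
tool_pos: [0.4771, -0.3329, 0.0452]
eef_rot: [[-1.0, 0.0, 0.0], [0.0, 1.0, -0.0], [-0.0, -0.0, -1.0]]
contact_force: [-0.1, -0.1, -1.3]
opening: 0.0432
gripper_force: 20.0
clock: 35.5
tool_pos: [0.4769, -0.3326, 0.1562]
eef_rot: [[-1.0, -0.0, -0.001], [-0.0, 1.0, 0.001], [0.001, 0.001, -1.0]]
contact_force: [0.3, -0.8, -0.4]
opening: 0.0906
gripper_force: 0.0
clock: 36.33
tool_pos: [0.3848, -0.0403, 0.1551]
eef_rot: [[-1.0, -0.001, -0.001], [-0.001, 1.0, 0.001], [0.001, 0.001, -1.0]]
contact_force: [0.6, 0.4, -1.3]
opening: 0.0931
gripper_force: 0.0
clock: 36.58
tool_pos: [0.3872, -0.0224, 0.1554]
eef_rot: [[-1.0, -0.003, 0.001], [-0.003, 1.0, -0.001], [-0.001, -0.001, -1.0]]
contact_force: [-0.2, 0.0, 0.4]
opening: 0.0933
gripper_force: 0.0
```

View pics/s9.png

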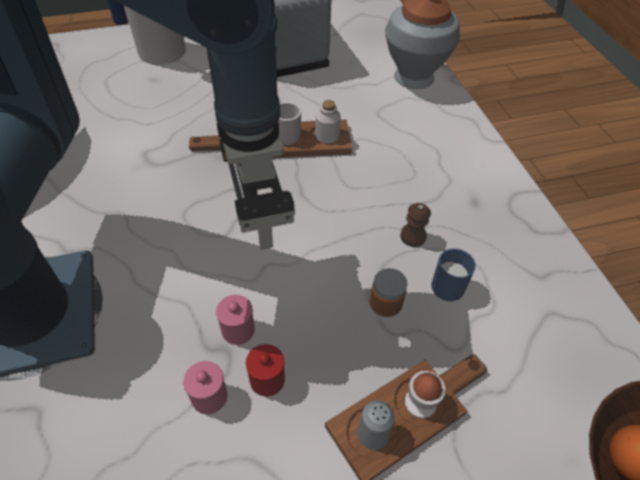

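View pics/t9.png

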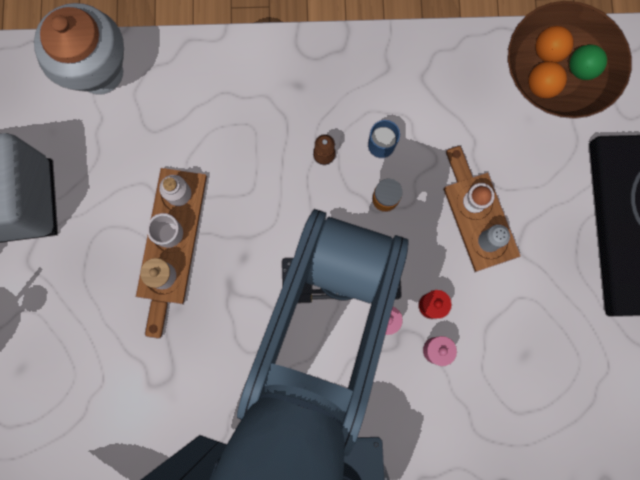

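All five stand upright on their boards. One last zoom, with the fitted well rims and foot circles drawn, checks the seating.

```bash
python3 - <<'E'
from h import *
p=cap('top');im=cv2.resize(cv2.cvtColor(p['img'],cv2.COLOR_RGB2BGR),None,fx=4,fy=4,interpolation=cv2.INTER_CUBIC)
for c,r in zip([(.426,.3206),(.5085,.3052),(.5911,.2898),(.5573,-.3074),(.4769,-.3321)],[27,24,24.5,23,23]):
    for z,R,k in((.018,36,(0,255,0)),(.012,r,(255,0,255))):
        pts=[(pix(p,[c[0]+R/1e3*np.cos(a),c[1]+R/1e3*np.sin(a),z])*4+2).round().astype(np.int32) for a in np.linspace(0,6.28,40)]
        cv2.polylines(im,[np.array(pts)],True,k,1)
cv2.imwrite('pics/f.png',np.hstack([im[640:1230,520:860],im[640:1230,1750:2110]]))
E
```

```text
(no output)
```

View pics/f.png

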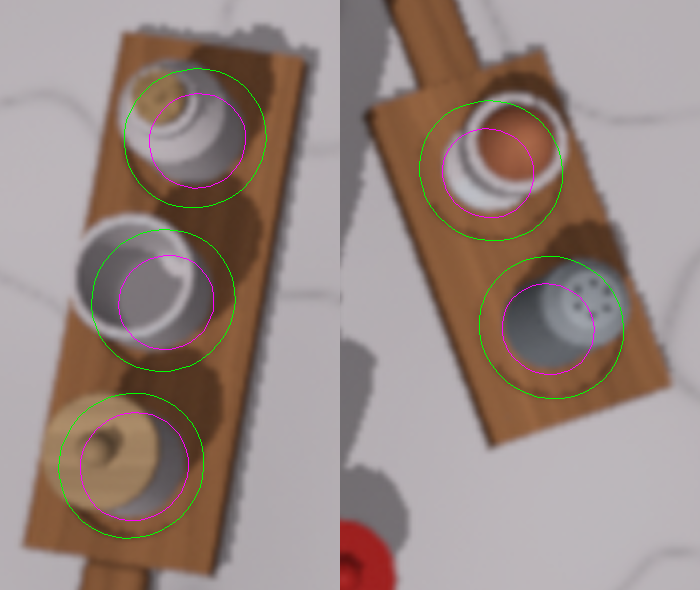

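Every foot lies inside its well's rim with margin to spare. Handing in.

```bash
python3 -c "
from plant import manip
print(manip.close_job())"
```

```text
the job is handed in; nothing more can be done
None
```

Both boards are laid as asked and the job is handed in at about 37 s of the 144 s limit: all five things stand upright in their wells, and the pepper mill, jam jar, candle glass and look-alikes were not touched.

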